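# Make up a power-board kit

### The arm

A 6-joint arm with a two-finger parallel gripper is mounted at the origin on the work surface. World frame = base frame: x ahead of the robot, y to its left, z up, the work surface at z = 0. Lengths are in m, angles in rad, forces in N, time in s.
With the tool pointing down it reaches from about 0.425 to 1.125 m from the base axis. Payload 14.9 kg.
Tool frame: the origin (TCP) lies midway between the tips of the shut fingers; the grasp point (between the pads) lies 19 mm behind it (ctrl.hold_point_z is the z of the grasp point in the tool frame, in m); z points along the fingers, y is the line along which they close (so a half turn about z gives the same grasp; the last joint's range is limited). The gripper opens to 91 mm and grips with 3 to 60 N. Pads are 32 mm wide; open, the fingers measure 118 mm over their backs; the gripper's body (76 mm by 178 mm) begins 60 mm behind the grasp point.
Start: joints at [-0.033, 0.379, 1.734, -0, 1.028, -0.033], TCP at [0.7, -0, 0.214] pointing down, gripper open.
Joint ranges: [-2.77, 2.77], [-0.74, 2.19], [0, 2.66], [-1.06, 4.2], [0.31, 2.87], [-3.08, 3.08]. Speed limits (rad/s): [1.89, 1.89, 2.39, 3.14, 3.14, 3.14].

### API

Orientations are given as a unit quaternion [w, x, y, z].
In Python, from workcell import sense, vision, finish_job, ctrl gives the robot as it stands. The module is installed in compiled form; this text tells all that it offers.
- The arm moves only by the tool arm_command, never from a script. Its argument "series" is text: rows parted by semicolons, each of 7 numbers parted by spaces: the shift along the tool's x, y, z in cm, then the turn, a rotation vector about the tool's x, y, z in degrees, then the finger opening in cm, from 0 to 9.12. In form: x y z ax ay az fingers; .... A call has 1 to 10 rows; each row is the pose to reach, as a shift and turn from the pose commanded when the call began, along the tool's axes at that moment; what a row does not reach only later rows make up. A row lasts 1/10 s, in which the tool goes at most 50 mm and 8.59 degrees, less where a joint would pass 70% of its speed; a pose out of reach is approached as far as the arm can. A call with a gripper value outside its range is refused whole. The fingers move at their own pace and stop on an object; "newtons" is the grip in N (left out, the last holds). Time passes only in rows, so rows that repeat a pose let the fingers close. It gives the time, the measured TCP pose, the force, the opening and the grip force at its end, in the units of the state.
- sense(): the state, without advancing time (a new reading comes with each control period).
- vision.capture(name): name is "scene" or "side" or "wrist"; returns a dict with "pixels" (400x640x3 uint8, red, green, blue), "z_map" (400x640 float32, m along the optical axis (not along the pixel's ray), 0 where there is no reading), "mtx" (3x3 intrinsics, pixels), "world_from_camera" (4x4, takes a point from camera to world coordinates); the wrist camera has in their place "tool_from_camera" (4x4, takes a point from camera to tool coordinates, whose origin is the TCP and whose axes are the flange's). Camera axes: x right, y down, z forward; pixel columns grow to the right and rows downward; lengths in m; the calibration is good to about 2 mm. A picture is of the moment at which its call begins: read the wrist's pose just before it.
- finish_job(): hands the job in; it is judged then, once.
Trained networks look in the newest picture that a camera, given by its name, has taken for a name from the list of things; names that differ only in an ending like _2 or _b are one class to them, and where a whole thing is asked for, a point or a joint stands for the part that bears it (a point fixed in the world has none). Each returns a list of dicts, best first, with "p" (0 to 1); they miss things now and then, are a little off and sometimes report something else, mostly with a low value. They report only what shows in the picture. A call takes as long as a camera call.
- vision.recognise(camera, name): "at" ([x, y, z] in m, in world coordinates, good to about 4 mm: the middle of the surface that is visible of it).
- vision.pinpoint(camera, name): "at" ([x, y, z] in m, in world coordinates, good to about 4 mm: a listed point, or the origin of a listed thing).
The state is a dict: "time_s": time; "joint_positions": joint angles; "dq": joint speeds; "tau": joint torques, N m; "tool_pos": TCP position; "orientation": TCP orientation; "wrist_force": force on the tool from outside, world axes, zero at the start; "moment": the same for the moment, N m; "gripper_width": finger opening in m; "finger_force": force on a finger pad.
Only numpy, scipy, OpenCV 4.12 (cv2) and the standard library are available. Lean on these libraries where they do the work, as an engineer would, in place of code of your own. Each camera call takes 0.05 s, during which the arm holds its last target. There are 200 camera calls.

### The job

Make up the kit for the next power board: from the loose parts on the bench mat, stand the black-sleeved capacitor in the white nest with the round pocket, the copper-wound choke in the orange nest with the oblong pocket, the yellow-taped transformer in the yellow nest with the square pocket and the silver heat sink in the grey nest with the long slot of the kit tray. Set each part down, never drop it, so that it stands upright on the floor of its pocket as it now stands on the bench. The blue-sleeved capacitor and the green-wound choke belong to another product: leave them standing where they are.

Things in the scene. Friction and masses are not known exactly. Their poses are not given: they have to be found in the camera images.
- cap_black: BELONGS TO THE KIT. Capacitor with a black sleeve, a bare aluminium disc on top and a white stripe down its side: an upright cylinder 35 mm in diameter, 50 mm tall, about 70 g, standing loose on the bench mat. Its origin is the middle of its underside, z up. 
- choke_copper: BELONGS TO THE KIT. Toroid choke wound with copper-coloured wire: a ring 40 mm across and 15 mm thick, standing on edge on a black plastic base 26 (x) x 34 (y) mm whose top is 8 mm up; 48 mm tall in all, about 50 g. The ring's axis is the part's x axis, so above the base the part is 15 mm wide along x. Its origin is the middle of its underside, z up. 
- transformer: BELONGS TO THE KIT. Small transformer: dark grey ferrite core with a yellow-taped winding showing on both sides, on a black base; 36 (x) x 34 (y) x 39 (z) mm, about 90 g. The core's two flat end faces, 14 mm wide, from 9 to 39 mm up, face along x and are 36 mm apart; the yellow winding is 32 mm wide along y, 11 to 32 mm up. Its origin is the middle of its underside, z up. 
- heatsink: BELONGS TO THE KIT. Bare silver aluminium heat sink with vertical fins, 20 (x) x 58 (y) x 40 (z) mm, about 70 g; grasp it across the 20 mm between the fin tips, along x. Its origin is the middle of its underside, z up. 
- cap_blue: DOES NOT BELONG. Capacitor like the black one in shape and size (35 mm in diameter, 50 mm tall) but with a blue sleeve; for another product. Its origin is the middle of its underside, z up. 
- choke_green: DOES NOT BELONG. Toroid choke like the copper one in shape and size (base 26 x 34 mm, 48 mm tall) but wound with green wire; for another product. Its origin is the middle of its underside, z up. 
- nest_round: White nest, 90 x 90 x 13 mm, one of 4 lying 2 by 2 in any order, 94 mm between centres, in a fixed black tray (204 mm square, floor 5 mm, walls to 16 mm). Origin: middle of its underside, 5 mm above the bench; x, y along its sides. Centred pocket 10 mm deep; floor 8, rim 18 mm above the bench. Round pocket, 51 mm in diameter: for the capacitor.
- nest_oblong: Orange nest, 90 x 90 x 13 mm, one of 4 lying 2 by 2 in any order, 94 mm between centres, in a fixed black tray (204 mm square, floor 5 mm, walls to 16 mm). Origin: middle of its underside, 5 mm above the bench; x, y along its sides. Centred pocket 10 mm deep; floor 8, rim 18 mm above the bench. Oblong pocket, 44 (x) x 54 (y) mm: for the choke, long sides parallel.
- nest_square: Yellow nest, 90 x 90 x 13 mm, one of 4 lying 2 by 2 in any order, 94 mm between centres, in a fixed black tray (204 mm square, floor 5 mm, walls to 16 mm). Origin: middle of its underside, 5 mm above the bench; x, y along its sides. Centred pocket 10 mm deep; floor 8, rim 18 mm above the bench. Square pocket, 54 x 54 mm: for the transformer.
- nest_slot: Grey nest, 90 x 90 x 13 mm, one of 4 lying 2 by 2 in any order, 94 mm between centres, in a fixed black tray (204 mm square, floor 5 mm, walls to 16 mm). Origin: middle of its underside, 5 mm above the bench; x, y along its sides. Centred pocket 10 mm deep; floor 8, rim 18 mm above the bench. Long pocket, 38 (x) x 76 (y) mm: for the heat sink, 58 mm along y.

How it is judged:
At the end, for the whole second after the job is handed in: Each of the four kit parts is in the pocket of its own nest (middle within 17 mm of the nest's middle, underside on the pocket floor to within 3 mm), upright within 0.12 rad, released and at rest; the blue capacitor and the green choke stand upright within 15 mm of where they started (horizontal distance between cap_black and nest_round below 0.017 m and z of cap_black in the frame of nest_round between 0 and 0.006 m and angle between each of cap_black, choke_copper, transformer, heatsink, cap_blue, choke_green's own z axis and vertical below 0.12 rad and linear speed of each of cap_black, choke_copper, transformer, heatsink, cap_blue, choke_green below 0.02 m/s and angular speed of each of cap_black, choke_copper, transformer, heatsink below 0.2 rad/s and horizontal distance between choke_copper and nest_oblong below 0.017 m and z of choke_copper in the frame of nest_oblong between 0 and 0.006 m and horizontal distance between transformer and nest_square below 0.017 m and z of transformer in the frame of nest_square between 0 and 0.006 m and horizontal distance between heatsink and nest_slot below 0.017 m and z of heatsink in the frame of nest_slot between 0 and 0.006 m and distance of each of cap_blue, choke_green from where it was at the start of the episode below 0.015 m); the robot touches nothing.
It fails at once if the blue-sleeved capacitor is moved more than 15 mm or tipped (distance of cap_blue from where it was at the start of the episode above 0.015 m or angle between cap_blue's own z axis and vertical above 0.3 rad).
It fails at once if the green-wound choke is moved more than 15 mm or tipped (distance of choke_green from where it was at the start of the episode above 0.015 m or angle between choke_green's own z axis and vertical above 0.3 rad).
It fails at once if a kit part is dropped: it moves free of the fingers at more than 0.7 m/s (a fall of 25 mm) ((linear speed of cap_black above 0.7 m/s and contact force between the fingers and cap_black below 0.01 N) or (linear speed of choke_copper above 0.7 m/s and contact force between the fingers and choke_copper below 0.01 N) or (linear speed of transformer above 0.7 m/s and contact force between the fingers and transformer below 0.01 N) or (linear speed of heatsink above 0.7 m/s and contact force between the fingers and heatsink below 0.01 N)).
It also fails if it takes over 106 s, if anything falls off the work surface, if the arm or the gripper's body presses on something with over 40 N, if the wrist force passes 120 N, or if a joint passes its speed limit or range.

## Working session

There is one attempt and no reset: what is moved stays moved. The work goes in short steps, Python scripts to look and compute and a tool call to move; the robot and the scene stay as the last step left them, time stands still between calls to the robot, and variables do not carry over. Pictures are saved under pics/ and viewed, at most 14 in all, crops included, and the job is handed in when it is done.

Besides the shell and the picture viewer there is one more tool, called after "Emit:" as name(argument=value, ...) on one line, values as JSON. arm_command: Moves the arm, as the interface text tells. Its arguments: {"type":"object","properties":{"series":{"type":"string"},"newtons":{"type":"number"}},"required":["series"]}

```bash
mkdir -p pics; python3 - <<'E'
from workcell import sense, vision, ctrl
import cv2
s=sense();print(s['time_s'],s['tool_pos'],s['orientation'],s['gripper_width'],ctrl.hold_point_z)
names="cap_black choke_copper transformer heatsink cap_blue choke_green nest_round nest_oblong nest_square nest_slot".split()
for c in("scene","side"):
    d=vision.capture(c); cv2.imwrite(f'pics/{c}0.png',d['pixels'][:,:,::-1])
    for n in names:
        print(c,n,[([round(float(v),4) for v in r['at']],round(r['p'],2)) for r in vision.pinpoint(c,n)[:2]])
print(sense()['time_s'])
E
```

```text
0.0 [6.99560107e-01 3.70585605e-05 2.13257796e-01] [-4.13302173e-04  7.07082332e-01  7.07130997e-01 -3.98641370e-04] 0.09105342405695664 -0.0188
scene cap_black [([0.5751, -0.0671, 0.0007], 0.68)]
scene choke_copper [([0.4587, -0.1758, -0.0026], 0.61)]
scene transformer [([0.4598, -0.3253, 0.0021], 0.5)]
scene heatsink [([0.4748, -0.0344, -0.0008], 0.54)]
scene cap_blue [([0.5829, -0.1797, 0.0019], 0.72)]
scene choke_green [([0.459, -0.3285, 0.0012], 0.69), ([0.6102, -0.3117, 0.004], 0.58)]
scene nest_round [([0.4895, 0.1878, 0.0046], 0.93)]
scene nest_oblong [([0.5712, 0.2947, 0.0049], 0.84)]
scene nest_square [([0.5762, 0.198, 0.0026], 0.61), ([0.5854, -0.1792, 0.0016], 0.52)]
scene nest_slot [([0.4795, 0.2879, 0.0092], 0.97)]
side cap_black [([0.5758, -0.0712, 0.0034], 0.73)]
side choke_copper []
side transformer [([0.4605, -0.3274, -0.001], 0.86)]
side heatsink [([0.4663, -0.0306, 0.0023], 0.77), ([0.4869, 0.1965, 0.0044], 0.59)]
side cap_blue [([0.5845, -0.1741, 0.0004], 0.95)]
side choke_green [([0.6105, -0.3099, -0.0038], 0.94)]
side nest_round [([0.4893, 0.1954, 0.0042], 0.6)]
side nest_oblong [([0.5702, 0.2927, 0.0056], 0.73), ([0.5742, 0.1963, 0.0054], 0.71)]
side nest_square [([0.574, 0.1963, 0.0079], 0.68)]
side nest_slot [([0.4777, 0.2834, 0.0067], 0.57)]
1.1
```

View pics/scene0.png

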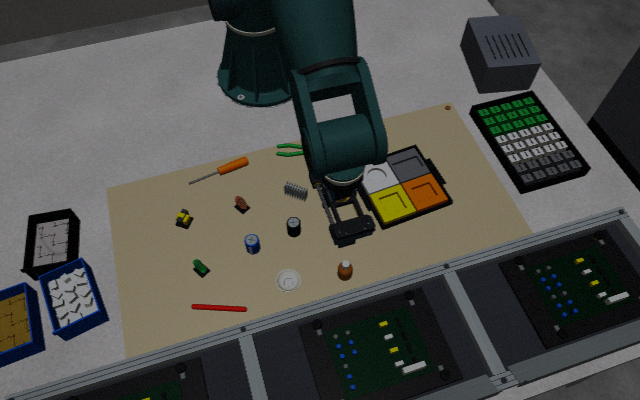

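View pics/side0.png

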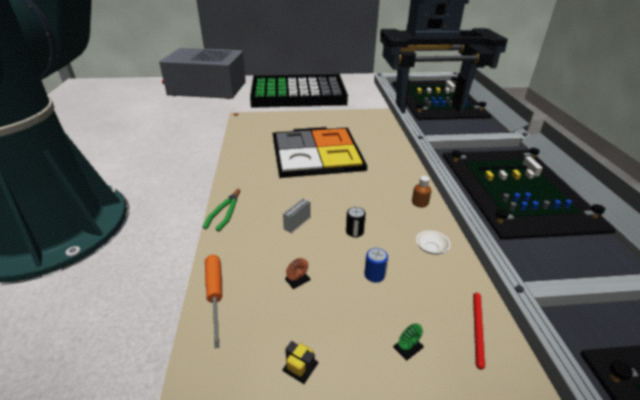

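The scene view shows the black cap at (293,227), copper choke (241,204), heat sink (295,189), transformer (183,217), blue cap (252,243) and green choke (200,268). The tray is at (405,187). The side view agrees, with white and yellow nests nearer the parts and grey and orange nests behind. Network positions match the layout. Next I'll look down with the wrist camera to get the yaws.

Emit:
arm_command(series="-17 -18 -18 0 0 0 9.1;-17 -18 -18 0 0 0 9.1;-17 -18 -18 0 0 0 9.1;-17 -18 -18 0 0 0 9.1;-17 -18 -18 0 0 0 9.1;-17 -18 -18 0 0 0 9.1;-17 -18 -18 0 0 0 9.1;-17 -18 -18 0 0 0 9.1;-17 -18 -18 0 0 0 9.1")

```text
time_s: 2.0
tool_pos: [0.5202, -0.1695, 0.393]
orientation: [-0.0, 0.707, 0.707, -0.0]
wrist_force: [0.2, 0.6, -0.2]
gripper_width: 0.0914
finger_force: 0.0
```

```bash
cat > h.py <<'E'
from workcell import sense, vision, ctrl
import cv2, numpy as np
from scipy.spatial.transform import Rotation as R
def Tw(s):
    q=s['orientation'];T=np.eye(4);T[:3,:3]=R.from_quat([q[1],q[2],q[3],q[0]]).as_matrix();T[:3,3]=s['tool_pos'];return T
def cloud(cam,fn=None):
    s=sense();d=vision.capture(cam)
    M=d['world_from_camera'] if cam!='wrist' else Tw(s)@d['tool_from_camera']
    if fn: cv2.imwrite(f'pics/{fn}.png',d['pixels'][:,:,::-1])
    z=d['z_map'];v,u=np.mgrid[:400,:640];K=d['mtx']
    P=np.stack([(u-K[0,2])*z/K[0,0],(v-K[1,2])*z/K[1,1],z],-1)@M[:3,:3].T+M[:3,3]
    P[z==0]=np.nan
    return d['pixels'],P,s
def rect(P,c,lo,hi,r=.045):
    m=(P[...,2]>lo)&(P[...,2]<hi)&(np.hypot(P[...,0]-c[0],P[...,1]-c[1])<r)
    q=P[m]
    if len(q)<8: return None
    (cx,cy),(w,h),a=cv2.minAreaRect((q[:,:2]*1000).astype(np.float32))
    if w<h: w,h,a=h,w,a+90   # a: direction of long side, deg from world x
    return dict(n=len(q),c=(round(cx,1),round(cy,1)),long=round(w,1),short=round(h,1),ang=round((a+90)%180-90,1),ztop=round(float(np.nanmax(q[:,2]))*1000,1))
E
python3 - <<'E'
from h import *
px,P,s=cloud('wrist','w1');print(s['time_s'],s['tool_pos'],s['orientation'])
C=dict(cap_black=(.575,-.069),choke_copper=(.459,-.176),transformer=(.46,-.326),heatsink=(.47,-.033),cap_blue=(.583,-.177),choke_green=(.61,-.311))
for n,c in C.items():
    for lo in (.004,.012,.03): print(n,lo,rect(P,c,lo,.06))
    print([([round(float(v),4) for v in r['at']],round(r['p'],2)) for r in vision.pinpoint('wrist',n)[:2]])
print(np.nanmedian(P[...,2]))
E
```

```text
2.0 [ 0.52018034 -0.16951681  0.39300072] [-4.75203715e-04  7.07090941e-01  7.07122452e-01 -1.14358290e-04]
cap_black 0.004 {'n': 376, 'c': (573.2, -67.9), 'long': 33.7, 'short': 33.0, 'ang': -89.1, 'ztop': 51.9}
cap_black 0.012 {'n': 367, 'c': (573.2, -67.9), 'long': 33.7, 'short': 33.0, 'ang': -89.1, 'ztop': 51.9}
cap_black 0.03 {'n': 358, 'c': (573.2, -67.9), 'long': 33.7, 'short': 33.0, 'ang': -89.1, 'ztop': 51.9}
[([0.5787, -0.065, -0.004], 0.91)]
choke_copper 0.004 {'n': 265, 'c': (464.2, -176.3), 'long': 37.2, 'short': 25.8, 'ang': 30.5, 'ztop': 47.4}
choke_copper 0.012 {'n': 168, 'c': (464.2, -176.3), 'long': 37.2, 'short': 14.5, 'ang': 30.3, 'ztop': 47.4}
choke_copper 0.03 {'n': 155, 'c': (464.1, -176.2), 'long': 37.3, 'short': 14.4, 'ang': 29.2, 'ztop': 47.4}
[([0.4583, -0.1789, 0.004], 0.5)]
transformer 0.004 {'n': 345, 'c': (461.2, -326.5), 'long': 36.1, 'short': 33.2, 'ang': -36.1, 'ztop': 40.9}
transformer 0.012 {'n': 283, 'c': (461.3, -326.3), 'long': 36.0, 'short': 31.3, 'ang': -36.7, 'ztop': 40.9}
transformer 0.03 {'n': 202, 'c': (460.9, -325.9), 'long': 35.0, 'short
[... 472 characters left out ...]
 'c': (587.8, -177.1), 'long': 33.9, 'short': 33.8, 'ang': -84.7, 'ztop': 52.1}
cap_blue 0.012 {'n': 343, 'c': (587.8, -177.1), 'long': 33.9, 'short': 33.8, 'ang': -84.7, 'ztop': 52.1}
cap_blue 0.03 {'n': 319, 'c': (587.8, -177.1), 'long': 33.9, 'short': 33.8, 'ang': -84.7, 'ztop': 52.1}
[([0.5897, -0.1766, -0.0023], 0.79)]
choke_green 0.004 {'n': 290, 'c': (605.7, -308.3), 'long': 38.3, 'short': 20.9, 'ang': 32.5, 'ztop': 47.8}
choke_green 0.012 {'n': 201, 'c': (607.3, -310.9), 'long': 38.3, 'short': 14.8, 'ang': 32.3, 'ztop': 47.8}
choke_green 0.03 {'n': 144, 'c': (606.7, -310.8), 'long': 37.0, 'short': 14.9, 'ang': 35.6, 'ztop': 47.8}
[([0.61, -0.3118, 0.0049], 0.49)]
0.029428612785577624
```

View pics/w1.png

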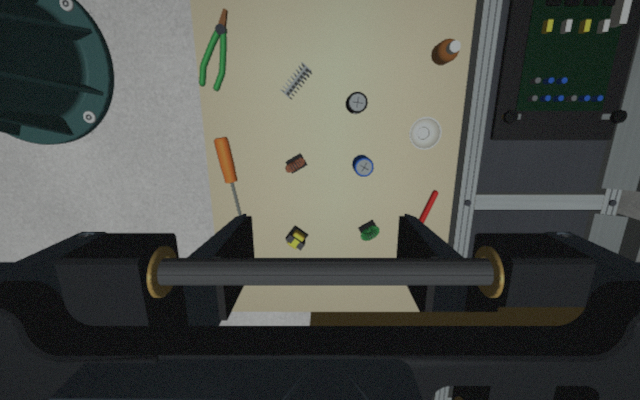

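The wrist view has the heat sink at (296,82), black cap (357,102), copper choke (296,163), blue cap (363,166), transformer (297,237) and green choke (369,230). The depth footprints match the given sizes. Now I'll move over the tray.

Emit:
arm_command(series="31 0 0 0 0 0 9.1;31 0 0 0 0 0 9.1;31 0 0 0 0 0 9.1;31 0 0 0 0 0 9.1;31 0 0 0 0 0 9.1;31 0 0 0 0 0 9.1;31 0 0 0 0 0 9.1;31 0 0 0 0 0 9.1;31 0 0 0 0 0 9.1")

```text
time_s: 3.25
tool_pos: [0.52, 0.1393, 0.3937]
orientation: [0.0, 0.707, 0.707, -0.0]
wrist_force: [-0.2, -0.3, -0.3]
gripper_width: 0.0908
finger_force: 0.0
```

```bash
python3 - <<'E'
from h import *
px,P,s=cloud('wrist','w2');print(s['time_s'],s['tool_pos'])
N=dict(nest_round=(.489,.192),nest_slot=(.478,.286),nest_square=(.575,.197),nest_oblong=(.571,.294))
r=rect(P,(.529,.242),.010,.025,.16);print('tray',r)
for n,c in N.items():
    print(n,rect(P,c,.003,.013,.046))
    print([([round(float(v),4) for v in r['at']],round(r['p'],2)) for r in vision.pinpoint('wrist',n)[:2]])
a=cv2.imread('pics/w1.png')
cv2.imwrite('pics/c1.png',np.hstack([cv2.resize(a[215:260,275:320],(400,400)),cv2.resize(a[141:186,273:318],(400,400))]))
E
```

```text
3.25 [0.52004768 0.13933219 0.39373166]
tray {'n': 9764, 'c': (528.4, 241.2), 'long': 230.4, 'short': 204.7, 'ang': -85.3, 'ztop': 21.3}
nest_round {'n': 642, 'c': (499.5, 194.3), 'long': 73.1, 'short': 70.3, 'ang': -27.0, 'ztop': 12.4}
[([0.4874, 0.1917, 0.0086], 0.6)]
nest_slot {'n': 985, 'c': (490.8, 286.0), 'long': 75.8, 'short': 64.7, 'ang': -85.4, 'ztop': 12.9}
[([0.4767, 0.2856, 0.0078], 0.66)]
nest_square {'n': 919, 'c': (569.1, 187.4), 'long': 76.0, 'short': 73.6, 'ang': 5.0, 'ztop': 13.0}
[([0.5787, 0.1975, 0.0031], 0.8)]
nest_oblong {'n': 829, 'c': (569.8, 293.3), 'long': 70.4, 'short': 68.7, 'ang': -39.7, 'ztop': 12.9}
[([0.5732, 0.295, 0.0098], 0.78)]
```

View pics/w2.png

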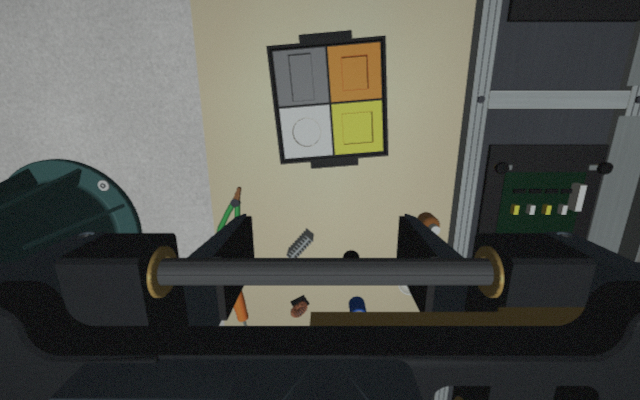

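View pics/c1.png

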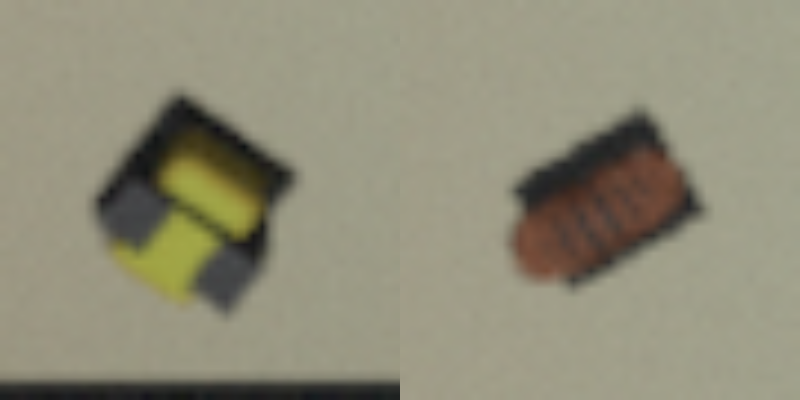

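Tray yaw is about 4.7° and its centre is (528,241). The pockets in the picture are slot (301,78), oblong (355,72), round (306,131) and square (357,128). In the crop, the transformer's grey core ends lie along -36°, and the copper ring lies along +30°. I'll pick the black capacitor first.

Emit:
arm_command(series="-20.7 5.3 25 0 0 0 8;-20.7 5.3 25 0 0 0 8;-20.7 5.3 25 0 0 0 8;-20.7 5.3 25 0 0 0 8;-20.7 5.3 25 0 0 0 8;-20.7 5.3 25 0 0 0 7;-20.7 5.3 25 0 0 0 7;-20.7 5.3 25 0 0 0 7;-20.7 5.3 28 0 0 0 7;-20.7 5.3 30 0 0 0 7", newtons=20)

```text
time_s: 4.5
tool_pos: [0.5733, -0.067, 0.0941]
orientation: [0.0, 0.707, 0.707, 0.0]
wrist_force: [-0.2, 1.1, 0.0]
gripper_width: 0.0698
finger_force: 0.0
```

Emit:
arm_command(series="0 0 4 0 0 0 7;0 0 7 0 0 0 7;0 0 8.1 0 0 0 7;0 0 8.1 0 0 0 7;0 0 8.1 0 0 0 3;0 0 8.1 0 0 0 3;0 0 8.1 0 0 0 3;0 0 8.1 0 0 0 3;0 0 8.1 0 0 0 3;0 0 8.1 0 0 0 3", newtons=20)

```text
time_s: 5.5
tool_pos: [0.5733, -0.0671, 0.0134]
orientation: [0.0, 0.707, 0.707, 0.0]
wrist_force: [-2.0, 0.9, 7.1]
gripper_width: 0.0347
finger_force: 20.0
```

Emit:
arm_command(series="0 0 -3 0 0 0 3;0 0 -8 0 0 0 3;0 0 -11 0 0 0 3;25.8 -8.7 -11 0 0 0 3;25.8 -8.7 -11 0 0 0 3;25.8 -8.7 -11 0 0 0 3;25.8 -8.7 -11 0 0 0 3;25.8 -8.7 -11 0 0 0 3;25.8 -8.7 -11 0 0 0 3;25.8 -8.7 -11 0 0 0 3")

```text
time_s: 6.5
tool_pos: [0.485, 0.1933, 0.123]
orientation: [-0.0, 0.706, 0.708, 0.0]
wrist_force: [-0.7, 0.0, -0.7]
gripper_width: 0.0349
finger_force: 20.0
```

Emit:
arm_command(series="0 0 4 0 0 0 3;0 0 7 0 0 0 3;0 0 9 0 0 0 3;0 0 9.8 0 0 0 3;0 0 10.1 0 0 0 3;0 0 10.1 0 0 0 3;0 0 10.1 0 0 0 5.5;0 0 10.1 0 0 0 5.5;0 0 10.1 0 0 0 5.5;0 0 10.1 0 0 0 5.5")

```text
time_s: 7.5
tool_pos: [0.4862, 0.1911, 0.0223]
orientation: [0.0, 0.707, 0.707, 0.0]
wrist_force: [0.0, 0.2, -0.1]
gripper_width: 0.0553
finger_force: 0.0
```

Emit:
arm_command(series="0 0 -5 0 0 0 5.5;0 0 -10 0 0 0 5.5;-22.2 -1.7 -10 0 0 41.5 5.5;-22.2 -1.7 -10 0 0 41.5 5.5;-22.2 -1.7 -10 0 0 41.5 5.5;-22.2 -1.7 -10 0 0 41.5 5.5;-22.2 -1.7 -10 0 0 41.5 5.5;-22.2 -1.7 -10 0 0 41.5 5.5;-22.2 -1.7 -10 0 0 41.5 5.5;-22.2 -1.7 -8 0 0 41.5 5.5")

```text
time_s: 8.5
tool_pos: [0.4707, -0.0305, 0.1035]
orientation: [0.001, 0.911, 0.412, 0.002]
wrist_force: [0.1, 0.4, -0.5]
gripper_width: 0.0553
finger_force: 0.0
```

```bash
python3 - <<'E'
from h import *
px,P,s=cloud('scene');print(s['tool_pos'],R.from_matrix(Tw(s)[:3,:3]).as_matrix()[:2,1])
print(rect(P,(.486,.191),.03,.07,.05))
E
```

```text
[ 0.47070984 -0.03047171  0.1034763 ] [ 0.75063586 -0.66070881]
{'n': 187, 'c': (487.9, 189.1), 'long': 34.6, 'short': 33.4, 'ang': 76.7, 'ztop': 63.7}
```

Emit:
arm_command(series="0 0 4 0 0 0 5.5;0 0 7.5 0 0 0 5.5;0 0 8.9 0 0 0 5.5;0 0 8.9 0 0 0 5.5;0 0 8.9 0 0 0 1;0 0 8.9 0 0 0 1;0 0 8.9 0 0 0 1;0 0 8.9 0 0 0 1;0 0 8.9 0 0 0 1;0 0 8.9 0 0 0 1")

```text
time_s: 9.55
tool_pos: [0.4694, -0.0311, 0.0135]
orientation: [0.0, 0.912, 0.411, 0.0]
wrist_force: [-1.6, 0.8, 9.5]
gripper_width: 0.0193
finger_force: 20.0
```

Emit:
arm_command(series="0 0 -3 0 0 0 1;0 0 -8 0 0 0 1;0 0 -11 0 0 0 1;24.2 -20.3 -11 0 0 -46.2 1;24.2 -20.3 -11 0 0 -46.2 1;24.2 -20.3 -11 0 0 -46.2 1;24.2 -20.3 -11 0 0 -46.2 1;24.2 -20.3 -11 0 0 -46.2 1;24.2 -20.3 -11 0 0 -46.2 1;24.2 -20.3 -11 0 0 -46.2 1")

```text
time_s: 10.55
tool_pos: [0.4773, 0.2885, 0.1233]
orientation: [0.0, 0.676, 0.737, 0.001]
wrist_force: [-0.0, -0.6, 0.6]
gripper_width: 0.0197
finger_force: 20.0
```

Emit:
arm_command(series="0 0 0 0 0 0 1;0 0 0 0 0 0 1")

```text
time_s: 10.75
tool_pos: [0.477, 0.284, 0.1227]
orientation: [-0.0, 0.678, 0.735, -0.0]
wrist_force: [-0.7, 0.3, -1.6]
gripper_width: 0.0197
finger_force: 20.0
```

Emit:
arm_command(series="0 0 4 0 0 0 1;0 0 7 0 0 0 1;0 0 9 0 0 0 1;0 0 9.8 0 0 0 1;0 0 10.1 0 0 0 1;0 0 10.1 0 0 0 1;0 0 10.1 0 0 0 4;0 0 10.1 0 0 0 4;0 0 10.1 0 0 0 4;0 0 10.1 0 0 0 4")

```text
time_s: 11.75
tool_pos: [0.4775, 0.2849, 0.0223]
orientation: [0.0, 0.677, 0.736, 0.0]
wrist_force: [0.2, 0.3, -0.6]
gripper_width: 0.04
finger_force: 0.0
```

Emit:
arm_command(series="0 0 -5 0 0 0 4;0 0 -10 0 0 0 4;-45.9 -5.1 -10 0 0 64.7 5;-45.9 -5.1 -10 0 0 64.7 5;-45.9 -5.1 -10 0 0 64.7 5;-45.9 -5.1 -10 0 0 64.7 5;-45.9 -5.1 -10 0 0 64.7 5;-45.9 -5.1 -10 0 0 64.7 5;-45.9 -5.1 -10 0 0 64.7 5;-45.9 -5.1 -10 0 0 64.7 5")

```text
time_s: 12.75
tool_pos: [0.4655, -0.1171, 0.1223]
orientation: [0.0, 0.967, 0.256, 0.0]
wrist_force: [1.4, 0.3, 0.1]
gripper_width: 0.05
finger_force: 0.0
```

Emit:
arm_command(series="0 0 0 0 0 0 5;0 0 0 0 0 0 5")

```text
time_s: 12.95
tool_pos: [0.4657, -0.1159, 0.122]
orientation: [-0.0, 0.966, 0.258, 0.0]
wrist_force: [0.9, 0.3, -0.8]
gripper_width: 0.05
finger_force: 0.0
```

Emit:
arm_command(series="-3.1 5.1 0 0 0 0 5;-3.1 5.1 0 0 0 0 5;-3.1 5.1 4 0 0 0 5;-3.1 5.1 8 0 0 0 5;-3.1 5.1 10 0 0 0 5;-3.1 5.1 10.9 0 0 0 5;-3.1 5.1 10.9 0 0 0 5;-3.1 5.1 10.9 0 0 0 0.5;-3.1 5.1 10.9 0 0 0 0.5;-3.1 5.1 10.9 0 0 0 0.5", newtons=20)

```text
time_s: 13.95
tool_pos: [0.4652, -0.1749, 0.0139]
orientation: [0.001, 0.966, 0.259, 0.001]
wrist_force: [0.1, 0.2, 0.2]
gripper_width: 0.0286
finger_force: 0.0
```

Emit:
arm_command(series="0 0 0 0 0 0 0.5;0 0 0 0 0 0 0.5;0 0 0 0 0 0 0.5;0 0 0 0 0 0 0.5")

```text
time_s: 14.35
tool_pos: [0.4648, -0.1749, 0.0134]
orientation: [0.0, 0.966, 0.259, 0.0]
wrist_force: [-0.7, 1.3, 7.9]
gripper_width: 0.015
finger_force: 20.0
```

Emit:
arm_command(series="0 0 -3 0 0 0 0.5;0 0 -8 0 0 0 0.5;0 0 -11 0 0 0 0.5;32.7 -35.2 -11 0 0 -64.7 0.5;32.7 -35.2 -11 0 0 -64.7 0.5;32.7 -35.2 -11 0 0 -64.7 0.5;32.7 -35.2 -11 0 0 -64.7 0.5;32.7 -35.2 -11 0 0 -64.7 0.5;32.7 -35.2 -11 0 0 -64.7 0.5;32.7 -35.2 -11 0 0 -64.7 0.5")

```text
time_s: 15.35
tool_pos: [0.5426, 0.1686, 0.1231]
orientation: [0.0, 0.704, 0.71, 0.0]
wrist_force: [0.7, -0.4, 0.1]
gripper_width: 0.0149
finger_force: 20.0
```

Emit:
arm_command(series="0 0 0 0 0 0 0.5;0 0 0 0 0 0 0.5")

```text
time_s: 15.55
tool_pos: [0.5423, 0.1672, 0.1227]
orientation: [-0.0, 0.706, 0.709, -0.0]
wrist_force: [-1.2, -0.5, -1.3]
gripper_width: 0.0151
finger_force: 20.0
```

Emit:
arm_command(series="12.6 2.9 0 0 0 -4.5 0.5;12.6 2.9 0 0 0 -4.5 0.5;12.6 2.9 0 0 0 -4.5 0.5;12.6 2.9 0 0 0 -4.5 0.5;12.6 2.9 4 0 0 -4.5 0.5;12.6 2.9 6 0 0 -4.5 0.5;12.6 2.9 7 0 0 -4.5 0.5")

```text
time_s: 16.25
tool_pos: [0.57, 0.2902, 0.0509]
orientation: [-0.001, 0.679, 0.734, -0.002]
wrist_force: [0.1, -0.4, -1.3]
gripper_width: 0.0152
finger_force: 20.0
```

Emit:
arm_command(series="0 0 1 0 0 0 0.5;0 0 2.2 0 0 0 0.5;0 0 2.8 0 0 0 0.5;0 0 3 0 0 0 0.5;0 0 3 0 0 0 0.5;0 0 3 0 0 0 3.5;0 0 3 0 0 0 3.5;0 0 3 0 0 0 3.5;0 0 3 0 0 0 3.5")

```text
time_s: 17.15
tool_pos: [0.5713, 0.2926, 0.0232]
orientation: [0.0, 0.678, 0.735, 0.0]
wrist_force: [0.4, -0.3, 0.1]
gripper_width: 0.035
finger_force: 0.0
```

Emit:
arm_command(series="0 0 -5 0 0 0 3.5;0 0 -10 0 0 0 3.5;-60.8 -16 -10 0 0 0 6.5;-60.8 -16 -10 0 0 0 6.5;-60.8 -16 -10 0 0 0 6.5;-60.8 -16 -10 0 0 0 6.5;-60.8 -16 -10 0 0 0 6.5;-60.8 -16 -10 0 0 0 6.5;-60.8 -16 -10 0 0 0 6.5;-60.8 -16 -10 0 0 0 6.5")

```text
time_s: 18.15
tool_pos: [0.5007, -0.1032, 0.1233]
orientation: [0.0, 0.678, 0.735, 0.0]
wrist_force: [0.5, 0.6, -0.1]
gripper_width: 0.0649
finger_force: 0.0
```

```bash
python3 - <<'E'
from h import *
s=sense();px,P,s=cloud('wrist','w3');print(s['tool_pos'],s['orientation'])
for lo in (.004,.012,.035): print(rect(P,(.461,-.326),lo,.06))
E
```

```text
[ 0.50066793 -0.10316817  0.12329184] [2.99101382e-04 6.77696054e-01 7.35342057e-01 1.66301148e-04]
None
None
None
```

Emit:
arm_command(series="-21.9 -5.8 0 0 0 41.2 6.5;-21.9 -5.8 0 0 0 41.2 6.5;-21.9 -5.8 0 0 0 41.2 6.5;-21.9 -5.8 0 0 0 41.2 6.5;-21.9 -5.8 0 0 0 41.2 6.5;-21.9 -5.8 0 0 0 41.2 6.5;-21.9 -5.8 0 0 0 41.2 6.5;-21.9 -5.8 0 0 0 41.2 6.5")

```text
time_s: 19.0
tool_pos: [0.4612, -0.3234, 0.1228]
orientation: [-0.0, 0.893, 0.451, -0.0]
wrist_force: [-0.2, -0.1, -0.3]
gripper_width: 0.0649
finger_force: 0.0
```

Emit:
arm_command(series="0 0 4 0 0 0 6.5;0 0 6 0 0 0 6.5;0 0 6 0 0 0 6.5")

```text
time_s: 19.3
tool_pos: [0.4601, -0.3221, 0.0606]
orientation: [-0.002, 0.893, 0.451, -0.001]
wrist_force: [-0.6, 0.2, -0.6]
gripper_width: 0.0646
finger_force: 0.0
```

Emit:
arm_command(series="-0.3 0.3 2 0 0 0 6.5;-0.3 0.3 4 0 0 0 6.5;-0.3 0.3 4.9 0 0 0 6.5;-0.3 0.3 4.9 0 0 0 6.5;-0.3 0.3 4.9 0 0 0 2;-0.3 0.3 4.9 0 0 0 2;-0.3 0.3 4.9 0 0 0 2;-0.3 0.3 4.9 0 0 0 2;-0.3 0.3 4.9 0 0 0 2;-0.3 0.3 4.9 0 0 0 2", newtons=25)

```text
time_s: 20.3
tool_pos: [0.462, -0.3287, 0.0145]
orientation: [0.0, 0.893, 0.45, 0.0]
wrist_force: [-1.7, 1.5, 7.3]
gripper_width: 0.0357
finger_force: 25.0
```

Emit:
arm_command(series="0 0 -3 0 0 0 2;0 0 -8 0 0 0 2;0 0 -11 0 0 0 2;49.2 -21.8 -11 0 0 -41.2 2;49.2 -21.8 -11 0 0 -41.2 2;49.2 -21.8 -11 0 0 -41.2 2;49.2 -21.8 -11 0 0 -41.2 2;49.2 -21.8 -11 0 0 -41.2 2;49.2 -21.8 -11 0 0 -41.2 2;49.2 -21.8 -11 0 0 -41.2 2")

```text
time_s: 21.3
tool_pos: [0.5385, 0.0151, 0.1242]
orientation: [0.0, 0.678, 0.735, 0.0]
wrist_force: [1.2, -0.4, -1.1]
gripper_width: 0.0361
finger_force: 25.0
```

Emit:
arm_command(series="0 0 0 0 0 0 2;0 0 0 0 0 0 2")

```text
time_s: 21.5
tool_pos: [0.5384, 0.014, 0.1239]
orientation: [-0.0, 0.677, 0.736, -0.0]
wrist_force: [-0.5, -0.7, 0.1]
gripper_width: 0.0359
finger_force: 25.0
```

Emit:
arm_command(series="17.8 5.5 0 0 0 0 2;17.8 5.5 0 0 0 0 2;17.8 5.5 0 0 0 0 2;17.8 5.5 0 0 0 0 2;17.8 5.5 0 0 0 0 2;17.8 5.5 4 0 0 0 2;17.8 5.5 7 0 0 0 2;17.8 5.5 7 0 0 0 2")

```text
time_s: 22.3
tool_pos: [0.5763, 0.1924, 0.0505]
orientation: [-0.002, 0.678, 0.735, -0.003]
wrist_force: [-0.9, -1.2, -0.5]
gripper_width: 0.036
finger_force: 25.0
```

Emit:
arm_command(series="0 0 1 0 0 0 2;0 0 2.2 0 0 0 2;0 0 2.8 0 0 0 2;0 0 3 0 0 0 2;0 0 3 0 0 0 2")

```text
time_s: 22.8
tool_pos: [0.5789, 0.1949, 0.024]
orientation: [0.0, 0.678, 0.735, 0.0]
wrist_force: [0.2, -0.3, -0.6]
gripper_width: 0.0355
finger_force: 25.0
```

Good. Release, retreat, and move back to the tray viewing pose.

Emit:
arm_command(series="0 0 0.1 0 0 0 5.5;0 0 0.1 0 0 0 5.5;0 0 0.1 0 0 0 5.5;0 0 0.1 0 0 0 5.5;0 0 -5 0 0 0 5.5;0 0 -10 0 0 0 5.5;0 0 -15 0 0 0 5.5")

```text
time_s: 23.5
tool_pos: [0.5784, 0.1948, 0.1746]
orientation: [-0.0, 0.678, 0.735, -0.0]
wrist_force: [1.1, 0.2, 1.0]
gripper_width: 0.0552
finger_force: 0.0
```

Emit:
arm_command(series="-5 -6 -22 0 0 0 9;-5 -6 -22 0 0 0 9;-5 -6 -22 0 0 0 9;-5 -6 -22 0 0 0 9;-5 -6 -22 0 0 0 9;-5 -6 -22 0 0 0 9;-5 -6 -22 0 0 0 9")

```text
time_s: 24.2
tool_pos: [0.523, 0.1401, 0.3934]
orientation: [0.0, 0.678, 0.735, 0.001]
wrist_force: [-0.6, -0.2, -0.8]
gripper_width: 0.0898
finger_force: 0.0
```

```bash
python3 - <<'E'
from h import *
px,P,s=cloud('wrist','w4');print(s['time_s'],s['tool_pos'])
cv2.imwrite('pics/c4.png',cv2.resize(px[20:220,210:420,::-1],(735,560+0)))
for c in ((.486,.191),(.478,.285),(.579,.198),(.572,.293)): print(rect(P,c,.026,.08,.044))
_,Q,_=cloud('side','s4')
for n,c in dict(cap_blue=(.588,-.177),choke_green=(.607,-.31)).items():
  print(rect(Q,c,.012,.08)); print([(np.round(r['at'],3),round(r['p'],2)) for r in vision.pinpoint('side',n)[:1]])
E
```

```text
24.2 [0.52304601 0.14010733 0.39336826]
{'n': 333, 'c': (486.9, 190.3), 'long': 33.6, 'short': 32.5, 'ang': -85.6, 'ztop': 60.2}
{'n': 371, 'c': (478.1, 283.4), 'long': 57.2, 'short': 20.1, 'ang': -85.0, 'ztop': 49.4}
{'n': 322, 'c': (578.7, 195.5), 'long': 36.0, 'short': 31.2, 'ang': 5.1, 'ztop': 48.8}
{'n': 219, 'c': (571.5, 290.1), 'long': 37.0, 'short': 14.6, 'ang': -85.0, 'ztop': 55.7}
{'n': 653, 'c': (589.2, -180.5), 'long': 35.3, 'short': 32.8, 'ang': -14.0, 'ztop': 54.3}
[(array([0.579, 0.199, 0.006]), 0.35)]
{'n': 446, 'c': (607.5, -314.2), 'long': 35.9, 'short': 16.6, 'ang': 27.9, 'ztop': 50.0}
[(array([ 0.612, -0.31 ,  0.002]), 0.79)]
```

View pics/c4.png

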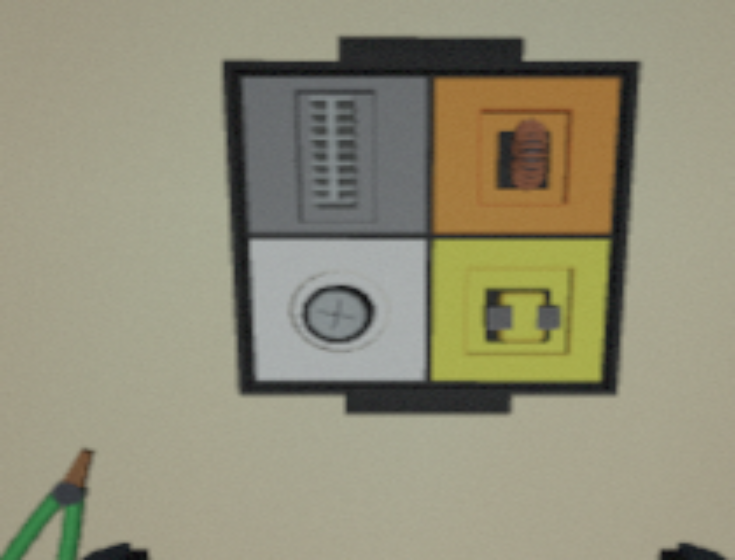

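View pics/s4.png

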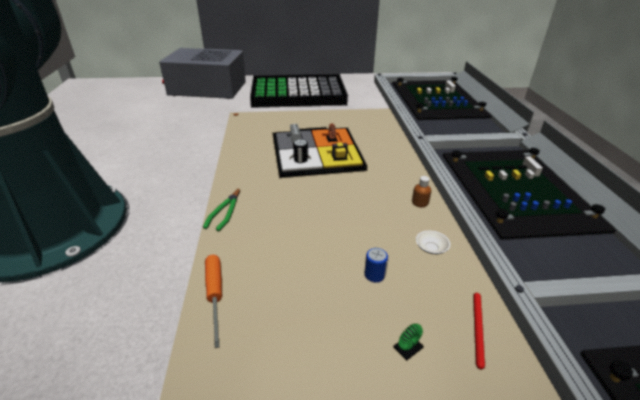

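The crop shows all four parts centred and upright in their pockets: heat sink (334,150), choke (525,155), capacitor (338,313) and transformer (523,310). In the side view the blue cap (376,265) and green choke (409,340) have not moved. Tops measured at 60, 49, 49 and 56 mm match parts seated on the 8 mm pocket floors.

```bash
python3 -c "
from workcell import finish_job
print(finish_job())"
```

```text
the job is handed in; nothing more can be done
None
```

I placed all four kit parts upright in their own nests, left the blue capacitor and green choke where they stood, and handed the job in at about 25 s of the 106 s allowed; the hand-in returned no verdict.

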